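Probe the red contact of a lever terminal block

ROBOT

A 7-joint arm with a two-finger parallel gripper is mounted at the origin on a cart in front of the work surface, level with it; the furniture and walls round the work are solid. World frame = base frame: x ahead of the robot, y to its left, z up, the work surface at z = 0. Lengths are in m, angles in rad, forces in N, time in s.
With the tool pointing down it reaches from about 0.425 to 0.875 m from the base axis. Payload 4.7 kg.
Tool frame: the origin (TCP) lies at the very end of the fingers, on their centre line; the grasp point (between the pads) lies behind it (ctrl.tcp_to_grasp is the y of the grasp point in the tool frame, in m); y points along the fingers, x is the direction in which the jaws open and shut, and the axes are right-handed (so a half turn about y gives the same grasp; the last joint's range is limited). The gripper opens to 87 mm and grips with 3 to 60 N. Pads are 19 mm wide; open, the fingers measure 117 mm over their backs; the gripper's body (75 mm by 190 mm) begins 51 mm behind the grasp point.
Start: joints at [1.331, 0.321, -0.07, 1.45, 0.023, 1.371, -0.057], TCP at [0.163, -0.629, 0.223] pointing down, gripper open.
Joint ranges: [-2.86, 2.86], [-0.3, 2.09], [-1.38, 1.24], [0.06, 2.45], [-1.56, 4.7], [0.09, 2.05], [-2.69, 2.69]. Speed limits (rad/s): [2.57, 2.57, 3.14, 3.14, 3.14, 3.14, 3.14].

INTERFACE

Orientations are given as a rotation vector (axis times angle).
In Python, from bench import ctrl, get_image, workorder gives the robot as it stands.
- The arm moves only by the tool drive_tool, never from a script. Its argument "increments" is text: rows parted by semicolons, each of 5 numbers parted by spaces: the shift along the tool's x, y, z in mm, then the turn about the tool's y in degrees, then the closure in counts, from 0 (fully open) to 255 (shut). In form: tx ty tz yaw fingers; .... A call has 1 to 20 rows; each row shifts and turns the commanded pose from where the row before left it, along the tool's axes as they then stand; what a row does not reach is not made up. A row lasts 1/8 s, in which the tool goes at most 62.5 mm and 10.7 degrees, less where a joint would pass 70% of its speed; a pose out of reach is approached as far as the arm can. A call is refused whole if a number of a shift passes 62.5 or a number of a turn 10.7, either way. A call with a gripper value outside its range is refused whole. The fingers move at their own pace and stop on an object; "squeeze" is the grip in N (left out, the last holds). Time passes only in rows, so rows that do not move let the fingers close. It gives the time, the measured TCP pose, the force and the opening at its end, in the units of the state.
- ctrl.get_state(): the state, without advancing time (a new reading comes with each control period).
- get_image(name): name is "side" or "top"; returns a dict with "img" (480x640x3 uint8, red, green, blue), "mtx" (3x3 intrinsics, pixels), "k1" (the pictures are not rectified: a ray, as slopes to the right and down, at radius r is drawn at 1 + k1 r^2 times it, then the intrinsics apply), "camera_from_world" (4x4, takes a point from world to camera coordinates). Camera axes: x right, y up, looking along -z (the intrinsics and any distortion apply to the point x, -y, -z); pixel columns grow to the right and rows downward; lengths in m; the calibration is good to about 2 mm. A picture is of the moment at which its call begins. There is no depth.
- workorder.close_job(): hands the job in, once; it reports no verdict.
The state is a dict: "time": time; "joint_positions": joint angles; "qd": joint speeds; "joint_torque": joint torques, N m; "position": TCP position; "tool_rot": TCP orientation; "ft_force": force on the tool from outside, world axes, zero at the start; "torque": the same for the moment, N m; "grip_width": opening from 0.0 (shut) to 1.0 (fully open).
Only numpy, scipy, OpenCV 4.12 (cv2) and the standard library are available. Lean on these libraries where they do the work, as an engineer would, in place of code of your own. Each camera call takes 0.05 s, during which the arm holds its last target.

TASK

Swing the clamp lever of the grey terminal block up and well back past upright, off the contacts; then lift the cordless test probe out of its stand and set its needle on the dark dot of the contact with the red collar, probe upright, pressing gently so that the sprung contact sinks about halfway. Finish while still holding the probe pressed there, with the lever left open; leave the blue and yellow contacts and everything else on the table alone.

Things in the scene. Friction and masses are not known exactly. Their poses are not given: they have to be found in the camera images.
- terminal_block: Fixed terminal block, 106x136x8 mm aluminium base plate with a grey plastic body 80x112 mm on it, body's top face 30 mm above the table. Origin: centre of the underside. Its x axis points from the lever handle's side (front) to the hinge side (back), y along the row of contacts, z up. It stands on the left or the right half of the work area, turned up to 0.35 rad.
- lever_arm (a joint): Hinge of the clamp lever, rad: 0 shut (lever level over the contacts), 1.57 upright, 2.2 stop (leaning back). Starts between 0 and 0.25. The lever is a steel wire U with a black pressure bar (26 mm wide) which covers the contacts when shut, its centre 45 mm from the hinge axis. Friction (about 0.06 N m) keeps it wherever it is left.
- lever_hinge (a point): Middle of the lever's hinge axis, which runs along the block's y axis, 30 mm behind the block's origin and 47 mm above the table.
- lever_handle (a point): Middle of the lever's orange handle sleeve: a crossbar 11 mm in diameter and 60 mm long, parallel to the hinge axis and 108 mm from it; when shut it lies level in front of the block, 47 mm above the table. The free gaps between handle and pressure bar, and in front of it, take a finger each.
- red_contact: Contact with the red collar, fixed to the block: collar 22 mm in diameter, 2.5 mm high, with the sprung brass contact in it. Origin: underside of the collar, on the block's top face, 15 mm in front of the block's origin. Red, blue and yellow stand in a row 30 mm apart, in any order.
- red_plunger (a joint): How far the red contact's brass head is pressed down, m: 0 free, 0.009 at its hard stop. The spring pushes back with 1 N at 0 plus 0.4 N per mm.
- red_top (a point): Centre of the top face (marked by a dark dot) of the red contact's flat brass head, 14 mm in diameter; 42 mm above the table when free.
- blue_plunger (a joint): The same for the blue contact: leave it alone.
- yellow_plunger (a joint): The same for the yellow contact: leave it alone.
- probe_stand: Fixed wooden stand 52x52 mm on a black rubber foot 90x90 mm, 64 mm high in all, with an upright hole 15 mm in diameter that holds the probe. Origin: centre of its underside.
- test_probe: Cordless pen-shaped test probe, 146 mm long, 0.06 kg, standing upright, needle down, in the stand. Origin: the needle's tip; z runs up along the probe. Needle 4 mm in diameter up to 28 mm; black nose 12 mm in diameter to 55 mm; black flange 26 mm in diameter from 55 to 60 mm (rests on the stand); blue grip, a cylinder 18 mm in diameter, from 60 to 140 mm; white cap to 146 mm. In the stand the tip is 9 mm above the table. To take it out, lift it straight up at least 60 mm.
- screwdriver: Bystander: screwdriver with yellow handle, 22x172x28 mm. Origin: centre of its underside. Leave it alone.
- clear_box: Bystander: open milky box of washers, 92x127x57 mm. Origin: centre of its underside. Leave it alone.
- pliers: Bystander: pliers with red handles, 65x158x14 mm. Origin: centre of its underside. Leave it alone.
- marker: Bystander: black and red marker pen, 17x130x17 mm. Origin: centre of its underside. Leave it alone.
- tape_measure: Bystander: yellow tape measure, 36x77x62 mm. Origin: centre of its underside. Leave it alone.
- wood_block: Bystander: small dark wooden off-cut, 38x60x19 mm. Origin: centre of its underside. Leave it alone.

How it is judged:
By the outcome, as a careful person would: the job done as asked, in the order asked, and still so for the second after the job is handed in, while the arm keeps its last pose, push and grip.
It also fails if it takes over 61 s, if anything falls off the work surface, if the arm or the gripper's body presses on something with over 40 N, if the wrist force passes 120 N, or if a joint passes its speed limit or range.

## Working session

There is one attempt and no reset: what is moved stays moved. The work goes in short steps, Python scripts to look and compute and a tool call to move; the robot and the scene stay as the last step left them, time stands still between calls to the robot, and variables do not carry over. Pictures are saved under pics/ and viewed, and the job is handed in when it is done.

Besides the shell and the picture viewer there is one more tool, called after "Request:" as a command line: name --argument value ..., lists and objects as JSON in quotes. drive_tool: Moves the arm, as the interface text tells. Its arguments: {"type":"object","properties":{"increments":{"type":"string"},"squeeze":{"type":"number"}},"required":["increments"]}

```bash
ls; mkdir -p pics
python3 - <<'E'
from bench import ctrl,get_image
import cv2
s=ctrl.get_state()
for k,v in s.items(): print(k,v)
print(ctrl.tcp_to_grasp)
for n in("side","top"):
    d=get_image(n); cv2.imwrite(f"pics/{n}0.png",d["img"][:,:,::-1]); print(n,d["mtx"],d["k1"],d["camera_from_world"])
E
```

```text
pics
time 0.0
joint_positions [ 1.33112449  0.32185123 -0.07011528  1.45169087  0.02260408  1.37078019
 -0.05688435]
qd [-1.69936612e-03 -2.97164384e-04 -2.64019709e-06 -3.65830800e-04
  7.11561805e-04  2.72337230e-05  9.61418069e-04]
joint_torque [ 2.31048034e-04 -4.91280770e+01 -4.03766111e-01 -3.12522948e+01
 -6.40312722e-02  4.39621008e-02  1.65965721e-04]
position [ 0.16301564 -0.6286507   0.22143544]
tool_rot [-1.31749952  1.02134435 -1.01869281]
ft_force [ 0.00110703  0.74525242 -0.09154237]
torque [-0.01364048 -0.02294932  0.02420302]
grip_width 1.0025408023479396
-0.0187
side [[464.24581962   0.         319.13769709]
 [  0.         464.24581962 240.27921184]
 [  0.           0.           1.        ]] -0.08223517281799306 [[-0.99942701 -0.03060491 -0.01445675  0.6249787 ]
 [-0.00165321 -0.38246522  0.92396841 -0.03844249]
 [-0.03380717  0.92346288  0.38219548 -1.21873936]
 [ 0.          0.          0.          1.        ]]
top [[560.76198105   0.         321.3601358 ]
 [  0.         560.76198105 234.88233475]
 [  0.           0.           1.        ]] 0.011147574185016336 [[-0.00773425 -0.99986788 -0.01429673  0.03019111]
 [ 0.98822265 -0.00982767  0.15270694 -0.62977299]
 [-0.15282727 -0.01294728  0.9881681  -1.18716139]
 [ 0.          0.          0.          1.        ]]
```

View pics/side0.png

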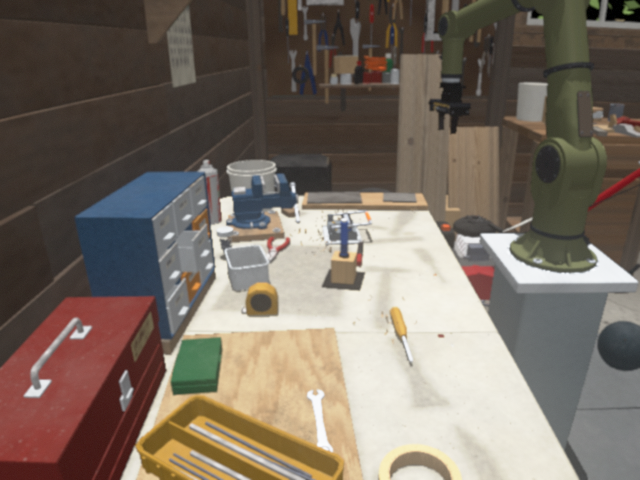

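View pics/top0.png

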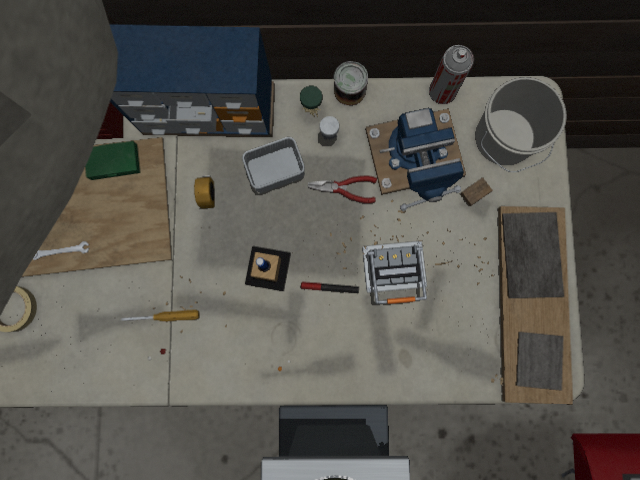

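Run:
```python
import cv2,numpy as np
i=cv2.imread("pics/top0.png"); a=cv2.resize(i[225:315,350:440],None,fx=6,fy=6,interpolation=cv2.INTER_CUBIC)
b=cv2.resize(i[235:300,235:300],(260,260),interpolation=cv2.INTER_CUBIC)
c=np.zeros((540,800,3),np.uint8);c[:,:540]=a;c[:260,540:]=b
j=cv2.imread("pics/side0.png");c[270:,540:]=cv2.resize(j[200:270,320:385],(260,270))
cv2.imwrite("pics/z0.png",c)
```

```text
(no output)
```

View pics/z0.png

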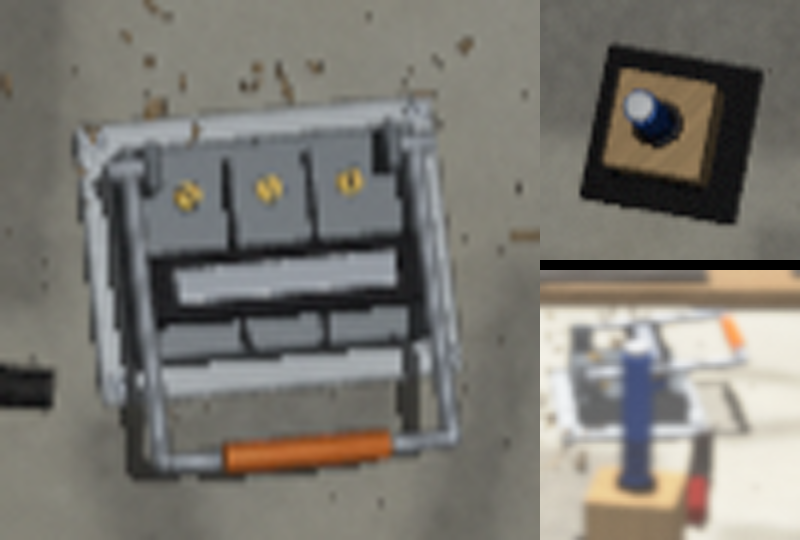

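```bash
cat > h.py <<'E'
import numpy as np,cv2
from scipy.spatial.transform import Rotation as R
from bench import ctrl,get_image
def cam(n):
    d=get_image(n); return d
def proj(d,P):
    P=np.atleast_2d(P); T=d["camera_from_world"]; c=P@T[:3,:3].T+T[:3,3]
    s=np.c_[c[:,0]/-c[:,2],-c[:,1]/-c[:,2]]; r2=(s**2).sum(1)[:,None]
    s=s*(1+d["k1"]*r2); K=d["mtx"]; return np.c_[s[:,0]*K[0,0]+K[0,2],s[:,1]*K[1,1]+K[1,2]]
def ray(d,uv):
    s=cv2.undistortPoints(np.array(uv,float).reshape(-1,1,2),d["mtx"],np.array([d["k1"],0,0,0])).reshape(-1,2)
    T=d["camera_from_world"]; o=-T[:3,:3].T@T[:3,3]
    v=np.c_[s[:,0],-s[:,1],-np.ones(len(s))]@T[:3,:3]
    return o,v
def plane(d,uv,z):
    o,v=ray(d,uv); return o+v*((z-o[2])/v[:,2])[:,None]
def tri(d1,p1,d2,p2):
    o1,v1=ray(d1,p1);o2,v2=ray(d2,p2);v1=v1[0];v2=v2[0]
    t=np.linalg.lstsq(np.c_[v1,-v2],o2-o1,rcond=None)[0]
    a=o1+v1*t[0];b=o2+v2*t[1]; return (a+b)/2,np.linalg.norm(a-b)
def mask(img,lo,hi,roi):
    h=cv2.cvtColor(img,cv2.COLOR_RGB2HSV); m=cv2.inRange(h,lo,hi); z=np.zeros_like(m); x0,y0,x1,y1=roi; z[y0:y1,x0:x1]=m[y0:y1,x0:x1]; return z
def cen(m):
    y,x=np.nonzero(m); return np.array([x.mean(),y.mean()]),len(x)
E
python3 - <<'E'
from h import *
s=ctrl.get_state(); print(R.from_rotvec(s["tool_rot"]).as_matrix().round(3))
t=cam("top");sd=cam("side")
mo=mask(t["img"],(5,150,120),(18,255,255),(360,285,440,310)); c1,n=cen(mo);print(c1,n)
pts=np.argwhere(mo)[:,::-1].astype(np.float32); print(cv2.minAreaRect(pts))
ms=mask(sd["img"],(3,120,120),(18,255,255),(350,200,385,225)); c2,n=cen(ms);print(c2,n)
print(tri(t,c1,sd,c2))
# base corners
cr=np.array([[80,135],[432,97],[110,402]])/6+[350,225]-0.4
print(plane(t,cr,0.008))
# stand
hs=np.array([[620,66],[720,80],[706,188],[604,168]])
hs=(hs-[540,0])/4+235; print(plane(t,hs,.064), plane(t,hs,.064).mean(0))
ft=np.array([[612,43],[763,70],[737,223],[580,200]]);ft=(ft-[540,0])/4+235; print(plane(t,ft,.01).mean(0))
cap=np.array([[641,106]]);cap=(cap-[540,0])/4+235; print(plane(t,cap,.155))
for P in [[0.6,-.1,.0]]: print(proj(t,P),proj(sd,P))
E
```

```text
[[ 0.251 -0.001  0.968]
 [-0.968  0.002  0.251]
 [-0.002 -1.    -0.   ]]
[401.13636364 299.6       ] 110
((401.0058288574219, 299.5764465332031), (4.064914703369141, 26.306901931762695), 85.60128784179688)
[367.375  215.9375] 16
(array([ 0.48760588, -0.14542047,  0.05872231]), np.float64(0.0022557864327623143))
[[ 0.60733316 -0.06886491  0.008     ]
 [ 0.62053748 -0.20195289  0.008     ]
 [ 0.50677052 -0.07812276  0.008     ]]
[[0.5925877  0.16867061 0.064     ]
 [0.58443128 0.11435823 0.064     ]
 [0.52608217 0.1216786  0.064     ]
 [0.53733163 0.17671897 0.064     ]] [0.56010819 0.1453566  0.064     ]
[0.56070339 0.14551854 0.01      ]
[[0.56091213 0.14586618 0.155     ]]
[[376.46877889 250.62275474]] [[329.03441433 240.69341141]]
```

Request:
drive_tool --increments "0 0 0 -10 120;0 0 0 -10 120;0 0 0 -10 120;0 0 0 -10 120;0 0 0 -10 120;0 0 0 -10 120;0 0 0 -10 120;0 0 0 -10.5 120;0 0 0 0 120" --squeeze 10

```text
time: 1.32
position: [0.1631, -0.6291, 0.2223]
tool_rot: [-1.569, -0.068, 0.067]
ft_force: [-0.7, -0.0, -0.3]
grip_width: 0.527
```

Request:
drive_tool --increments "18 0 22 0 120;36 0 45 0 120;36 0 45 0 120;36 0 45 0 120;36 0 45 0 120;36 0 45 0 120;36 0 45 0 120;36 0 45 0 120;36 0 45 0 120;36 0 45 0 120;25 0 27 0 120;0 0 0 0 120;0 0 0 0 120"

```text
time: 2.95
position: [0.4883, -0.1456, 0.2224]
tool_rot: [-1.57, -0.066, 0.068]
ft_force: [0.1, -0.2, 0.6]
grip_width: 0.53
```

```bash
cat > look.py <<'E'
import sys
from h import *
def look(tag,rt=None,rs=None,f=5):
    t=cam("top");s=cam("side")
    for n,d,r in(("t",t,rt),("s",s,rs)):
        im=d["img"][:,:,::-1]
        if r: im=cv2.resize(im[r[1]:r[3],r[0]:r[2]],None,fx=f,fy=f,interpolation=cv2.INTER_CUBIC)
        cv2.imwrite(f"pics/{tag}_{n}.png",im)
    return t,s
E
python3 - <<'E'
from look import *
s=ctrl.get_state();M=R.from_rotvec(s["tool_rot"]).as_matrix();p=s["position"];print(p,M.round(3))
print("to handle, tool frame mm",(M.T@(np.array([.4876,-.1454,.0587])-p-M[:,1]*ctrl.tcp_to_grasp)*1000).round(1))
look("a",(340,200,460,320),(310,120,420,260))
E
```

```text
[ 0.48832353 -0.14556648  0.22235028] [[ 0.996 -0.001 -0.085]
 [ 0.085 -0.001  0.996]
 [-0.001 -1.    -0.001]]
to handle, tool frame mm [ -0.6 182.4   0.3]
```

View pics/a_t.png

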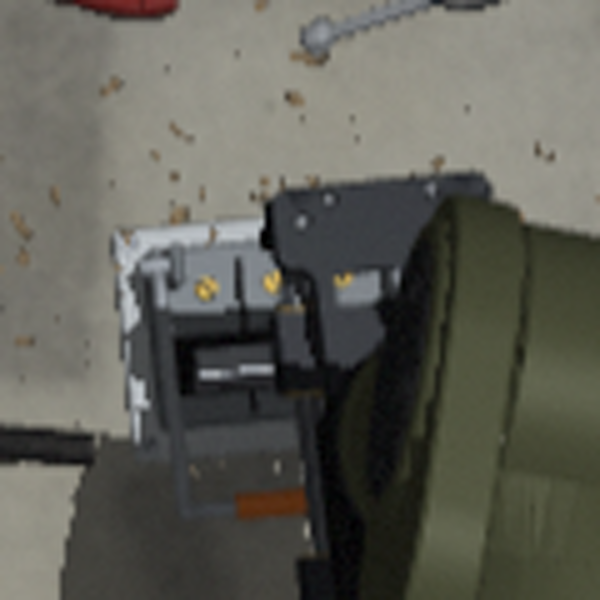

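View pics/a_s.png

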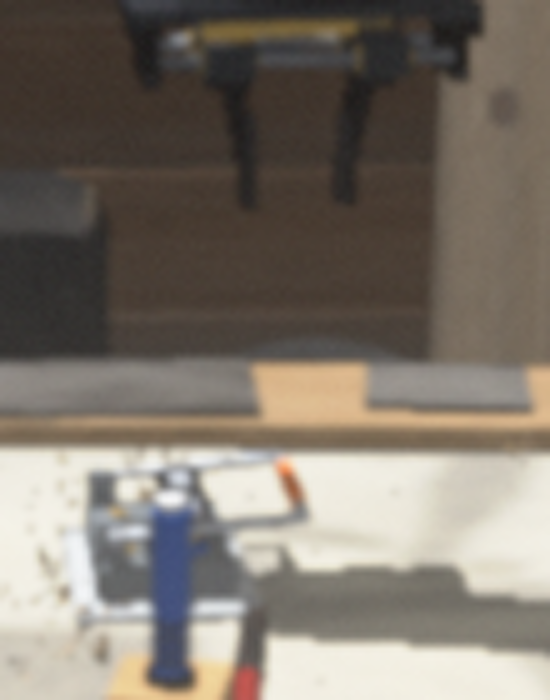

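The pictures show the fingers straddling the handle in x (top view: handle at crop (270,503), fingers above it). Descending.

Request:
drive_tool --increments "0 40 0 0 120;0 50 0 0 120;0 50 0 0 120;0 25 0 0 120;0 14 0 0 120;0 0 0 0 120"

```text
time: 3.8
position: [0.4883, -0.1454, 0.0432]
tool_rot: [-1.569, -0.067, 0.069]
ft_force: [0.4, -0.3, 0.7]
grip_width: 0.529
```

Run:
```python
from look import *
look("b",(340,200,460,320),(310,170,420,260))
```

```text
(no output)
```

View pics/b_s.png

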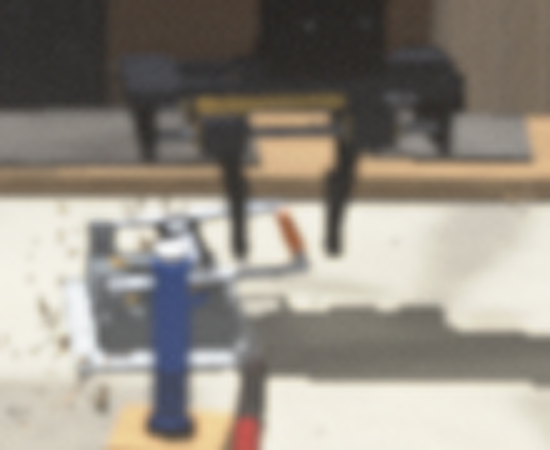

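The fingers stand either side of the handle (crop px 240 and 333, handle at 292) and reach below it. Closing.

Request:
drive_tool --increments "0 0 0 0 255;0 0 0 0 255;0 0 0 0 255;0 0 0 0 255;0 0 0 0 255" --squeeze 12

```text
time: 4.53
position: [0.486, -0.145, 0.0426]
tool_rot: [-1.569, -0.064, 0.073]
ft_force: [-5.7, -1.0, 0.7]
grip_width: 0.123
```

Request:
drive_tool --increments "-2 0 0 0 255;1.7 -10.3 0 0 255;2.7 -10.1 0 0 255;3.6 -9.8 0 0 255;4.6 -9.4 0 0 255;5.4 -9 0 0 255;6.3 -8.4 0 0 255;7.1 -7.7 0 0 255;7.8 -7 0 0 255;8.4 -6.2 0 0 255;9 -5.4 0 0 255;0 0 0 0 255"

```text
time: 6.02
position: [0.5446, -0.1407, 0.1311]
tool_rot: [-1.573, -0.07, 0.067]
ft_force: [-8.2, -0.2, 16.9]
grip_width: 0.119
```

Run:
```python
from look import *
t,s=look("c",(340,200,460,320),(310,140,420,260))
print(ctrl.get_state()["torque"])
```

```text
[-0.22321765  1.68329438 -0.03259788]
```

View pics/c_s.png

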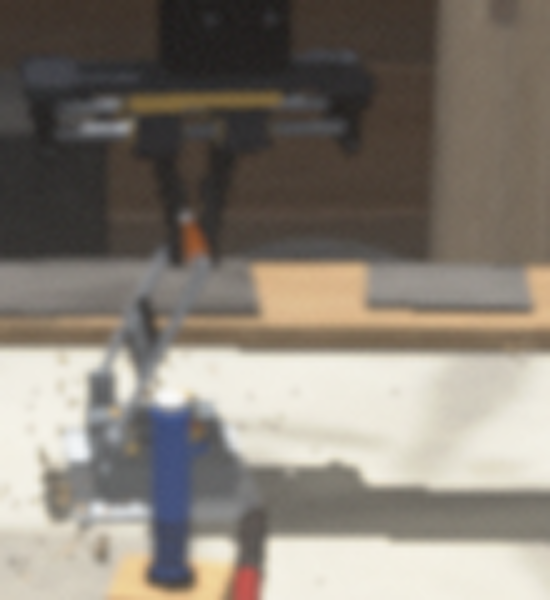

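Request:
drive_tool --increments "1 -4.6 0 0 255;9.4 -4.2 0 0 255;9.7 -3.3 0 0 255;10 -2.3 0 0 255;10.2 -1.4 0 0 255;10.3 -0.4 0 0 255;0 0 0 0 255"

```text
time: 7.0
position: [0.5951, -0.1358, 0.1431]
tool_rot: [-1.57, -0.071, 0.068]
ft_force: [1.2, -5.3, 2.0]
grip_width: 0.119
```

Request:
drive_tool --increments "10.2 0.6 -0.5 0 255;10.1 1.5 -0.5 0 255;9.9 2.5 -0.5 0 255;9.7 3.4 0 0 255;9.3 4.4 0 0 255;0 0 0 0 255;0 0 0 0 255"

```text
time: 7.88
position: [0.6428, -0.1318, 0.1303]
tool_rot: [-1.569, -0.07, 0.07]
ft_force: [-0.3, 0.2, -0.8]
grip_width: 0.119
```

Run:
```python
from look import *
t,s=look("d",(340,200,460,320),(310,140,420,260))
```

```text
(no output)
```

View pics/d_s.png

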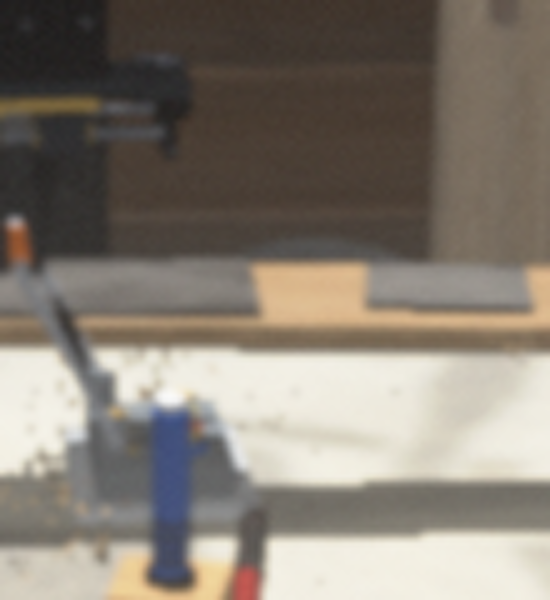

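Request:
drive_tool --increments "0 0 0 0 120;0 0 0 0 120;0 0 0 0 120;0 -30 0 0 120;0 -40 0 0 120;0 -20 0 0 120;-8 0 25 0 120;-15 0 50 0 120;-15 0 50 0 120;-15 0 50 0 120;-5 0 50 0 120;0 0 30 0 120;0 0 20 0 120;0 0 0 0 120"

```text
time: 9.72
position: [0.5601, 0.1382, 0.2204]
tool_rot: [-1.569, -0.072, 0.072]
ft_force: [-0.3, -0.4, 0.4]
grip_width: 0.531
```

Run:
```python
from look import *
t,s=look("e",(340,200,460,320),(310,140,420,260))
s=ctrl.get_state();M=R.from_rotvec(s["tool_rot"]).as_matrix();p=s["position"];print(p)
print("to grip, tool frame mm",(M.T@(np.array([.5606,.1456,.109])-p-M[:,1]*ctrl.tcp_to_grasp)*1000).round(1))
```

```text
[0.56090529 0.13512859 0.22022213]
to grip, tool frame mm [  0.7 129.9  10.6]
```

View pics/e_t.png

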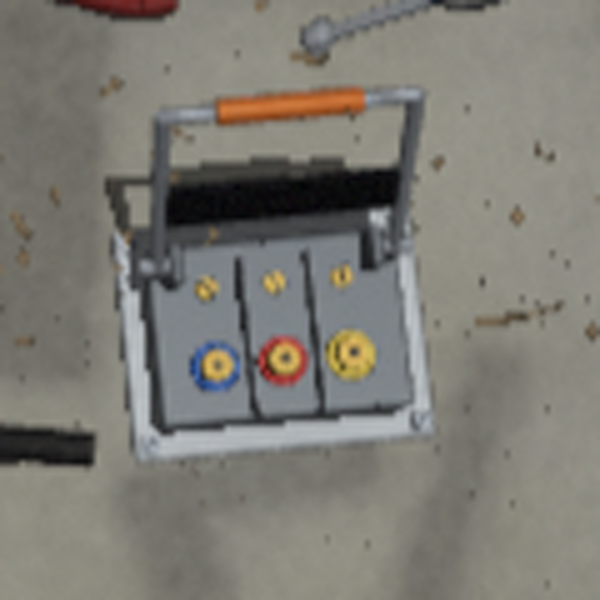

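View pics/e_s.png

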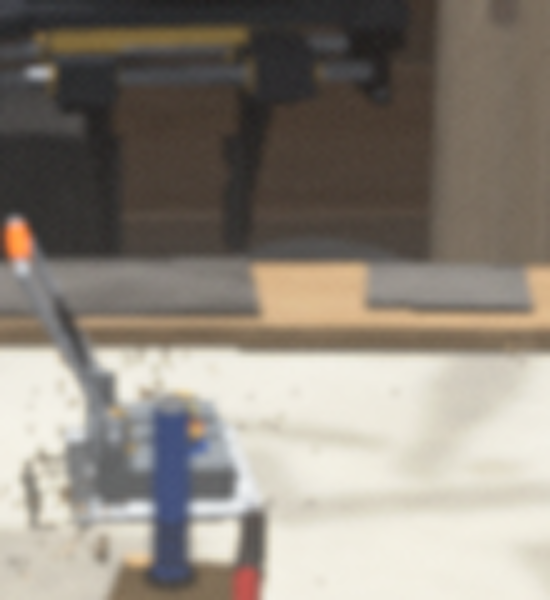

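The lever stands open (handle at crop (290,105) behind the hinge); red is the middle contact, its dot at crop (286,357). Measuring it, the lever and the probe.

Run:
```python
from look import *
t=cam("top");sd=cam("side")
h=cv2.cvtColor(t["img"],cv2.COLOR_RGB2HSV)
red=mask(t["img"],(170,120,60),(179,255,255),(385,258,408,285))|mask(t["img"],(0,150,60),(6,255,255),(385,258,408,285))
e=cv2.fitEllipse(cv2.convexHull(np.argwhere(red)[:,::-1].astype(np.float32)));print(cen(red),e,plane(t,[e[0]],.0325))
for n,r in(("blue",(376,262,392,282)),("red",(388,262,405,280)),("yel",(403,262,420,280))):
    br=mask(t["img"],(12,90,120),(32,255,255),r); c,k=cen(br); print(n,c,k,plane(t,[c],.042))
g=cv2.cvtColor(t["img"],cv2.COLOR_RGB2GRAY)
print(g[266:278,390:404])
print(plane(t,[[285.5/5+340-.4,357/5+200-.4]],.042))
# handle
m=mask(t["img"],(5,150,120),(18,255,255),(360,210,430,230));c1,_=cen(m)
ms=mask(sd["img"],(3,120,120),(18,255,255),(305,170,325,200)); c2,n=cen(ms);print(c1,c2,n,tri(t,c1,sd,c2))
for _ in range(3):
    s=ctrl.get_state();print(s["position"],s["qd"].round(3))
# probe in side image
b=mask(sd["img"],(105,100,40),(130,255,255),(330,210,360,262));x,y=b.nonzero()[1],b.nonzero()[0];print(x.min(),x.max(),y.min(),y.max(),x.mean())
print(proj(sd,[[.5606,.1456,.11]]))
look("f",(235,235,300,300),(310,200,370,290),8)
```

```text
(array([395.44, 272.44]), 25) ((395.9245300292969, 271.8078918457031), (8.509801864624023, 8.858048439025879), 75.38944244384766) [[ 0.54846406 -0.138986    0.0325    ]]
blue [382.88 272.68] 25 [[ 0.54597961 -0.10930792  0.042     ]]
red [396.56666667 271.46666667] 30 [[ 0.54837566 -0.13927597  0.042     ]]
yel [409.84285714 270.58571429] 70 [[ 0.55005162 -0.16831742  0.042     ]]
[[131 132 131 132 130 131 132 131 131 132 132 123  40  80]
 [132 133 133 129 112 114 119 114 118 120 132 127  58  66]
 [133 132 131 114  95  89 126 132 109 108 121 127  65  58]
 [132 130 101  94  86 155 163 167 154 121 112 127  83  54]
 [116 129  78  76 127 178 159 132 173 153  94 108  95  59]
 [ 86  94  91  70 166 173 106  90 163 169 104 105 115  62]
 [ 67  54 103  63 146 177 145 133 168 169 101 109 125  58]
 [ 80 107  84  44  95 163 181 172 174 131  95 112 126  51]
 [ 71 128  57  80  49 104 130 133 119  97  94 126 126  40]
 [ 58 130 106  76  85  82  92  96  81  98 120 133 125  40]
 [ 61 133 130 109 107  91  92 107  96 125 134 134 127  39]
 [ 60 134 133 133 124 116 121 125 119 134 133 134 127  55]]
[[ 0.54939612 -0.13959621  0.042     ]]
[397.87401575 220.73228346] [312.96774194 187.61290323] 31 (array([ 0.64335967, -0.13204781,  0.14835818]), np.float64(0.0025469561904566578))
[0.56119194 0.13443945 0.22031163] [ 0.004 -0.002 -0.001 -0.003 -0.004 -0.    -0.001]
[0.56119194 0.13443945 0.22031163] [ 0.004 -0.002 -0.001 -0.003 -0.004 -0.    -0.001]
[0.56119194 0.13443945 0.22031163] [ 0.004 -0.002 -0.001 -0.003 -0.004 -0.    -0.001]
342 349 224 243 343.9148936170213
[[344.79065631 237.40122233]]
```

View pics/f_s.png

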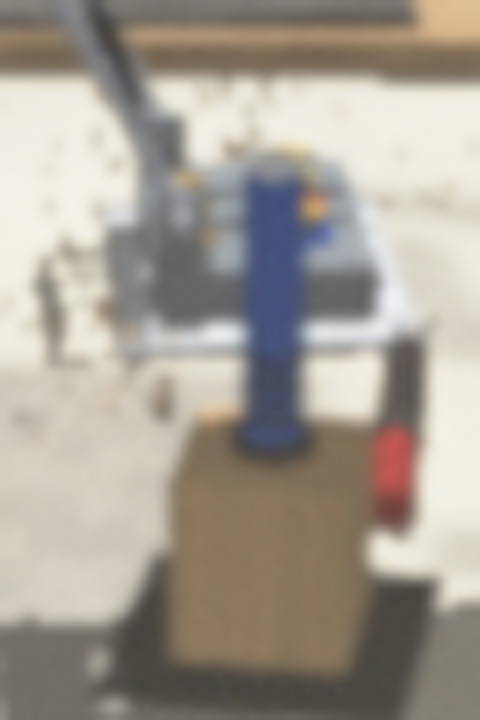

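Request:
drive_tool --increments "0 20 5 0 120;0 30 6 0 120;0 0 0 0 120;0 0 0 0 120;0 0 0 0 120"

```text
time: 10.65
position: [0.5606, 0.1472, 0.1717]
tool_rot: [-1.57, -0.07, 0.067]
ft_force: [0.3, 0.9, 0.4]
grip_width: 0.529
```

Run:
```python
from look import *
t,_=look("g",(225,215,325,315),(290,140,410,290),5)
s=ctrl.get_state();M=R.from_rotvec(s["tool_rot"]).as_matrix();p=s["position"];print(p)
print("to grip, tool frame mm",(M.T@(np.array([.5606,.1456,.109])-p-M[:,1]*ctrl.tcp_to_grasp)*1000).round(1))
```

```text
[0.56048641 0.14715238 0.17153596]
to grip, tool frame mm [-0.1 81.2 -1.6]
```

View pics/g_s.png

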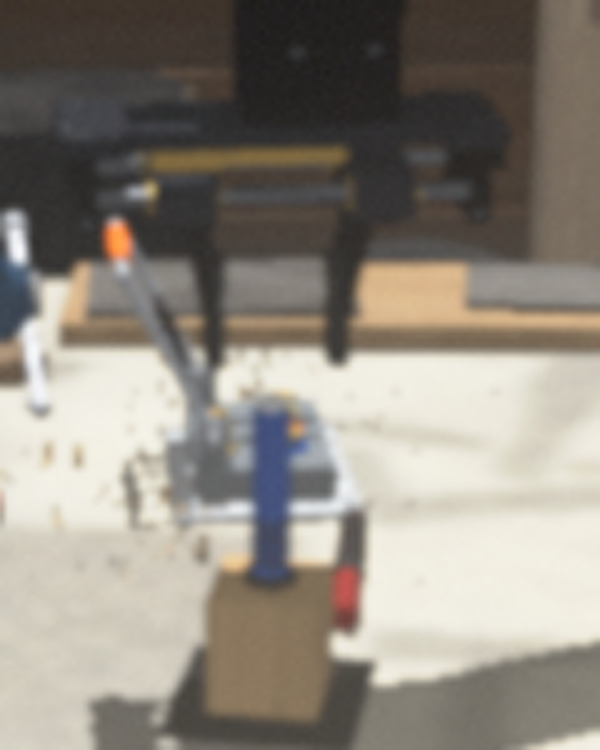

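Fingers (crop columns 212 and 340) are centred over the probe (272). Descending and closing.

Request:
drive_tool --increments "0 30 -1.5 0 120;0 30 0 0 120;0 20 0 0 120;0 0 0 0 120;0 0 0 0 120;0 0 0 0 255;0 0 0 0 255;0 0 0 0 255;0 0 0 0 255;0 0 0 0 255" --squeeze 25

```text
time: 12.0
position: [0.5604, 0.1457, 0.0908]
tool_rot: [-1.57, -0.07, 0.068]
ft_force: [-0.0, -0.2, 0.6]
grip_width: 0.201
```

Request:
drive_tool --increments "0 -8 0 0 255;0 -15 0 0 255;0 -25 0 0 255;0 -25 0 0 255;0 -15 0 0 255;0 -7 0 0 255;0 0 0 0 255;0 0 0 0 255"

```text
time: 13.0
position: [0.5594, 0.1454, 0.1847]
tool_rot: [-1.57, -0.068, 0.071]
ft_force: [-0.9, 0.0, 0.0]
grip_width: 0.203
```

Run:
```python
from look import *
t,_=look("i",(225,215,325,315),(290,140,410,290),5)
s=ctrl.get_state();M=R.from_rotvec(s["tool_rot"]).as_matrix();p=s["position"];print(p,s["ft_force"])
print("to red, tool frame mm",(M.T@(np.array([.549,-.1397,0])-p)*1000).round(1))
```

```text
[0.55948644 0.14548386 0.18473712] [ 0.4845905   0.28820327 -0.96449933]
to red, tool frame mm [ -35.2  184.8 -283.1]
```

View pics/i_s.png

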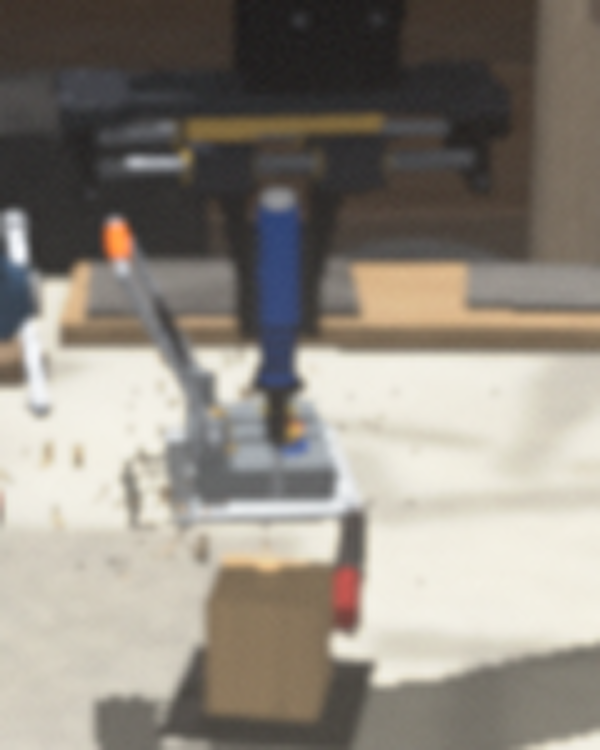

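The probe is out of the stand and upright (needle tip near crop (277,440)). Carrying it over to red.

Request:
drive_tool --increments "-3 0 -15 0 255;-4 0 -35 0 255;-6 0 -45 0 255;-6 0 -50 0 255;-6 0 -50 0 255;-4 0 -40 0 255;-3 0 -28 0 255;-3 0 -15 0 255;0 0 -5 0 255;0 0 0 0 255;0 0 0 0 255;0 0 0 0 255;0 0 0 0 255;0 0 0 0 255"

```text
time: 14.85
position: [0.5501, -0.1391, 0.1857]
tool_rot: [-1.57, -0.069, 0.069]
ft_force: [-0.7, 0.0, -0.4]
grip_width: 0.199
```

Run:
```python
from look import *
t,sd=look("j",(340,200,460,320),(300,170,380,270),6)
s=ctrl.get_state();M=R.from_rotvec(s["tool_rot"]).as_matrix();p=s["position"];print(p,s["ft_force"])
print("to red, tool frame mm",(M.T@(np.array([.549,-.1397,0])-p)*1000).round(1))
tip=p+[0,0,-.0818]; print(tip,proj(sd,[tip,[.549,-.1397,.042]]),(proj(sd,[tip,[.549,-.1397,.042]])-[300,170])*6, proj(t,[tip,[.549,-.1397,.042]]))
```

```text
[ 0.55004361 -0.13927474  0.18565026] [-0.67018653  0.60510393 -0.54554484]
to red, tool frame mm [ -1.1 185.7  -0.3]
[ 0.55004361 -0.13927474  0.10385026] [[346.42176464 201.85268306]
 [346.61876425 222.10310942]] [[278.53058782 191.11609838]
 [279.71258553 312.61865649]] [[400.05861587 268.04263178]
 [396.75266511 271.18021997]]
```

View pics/j_s.png

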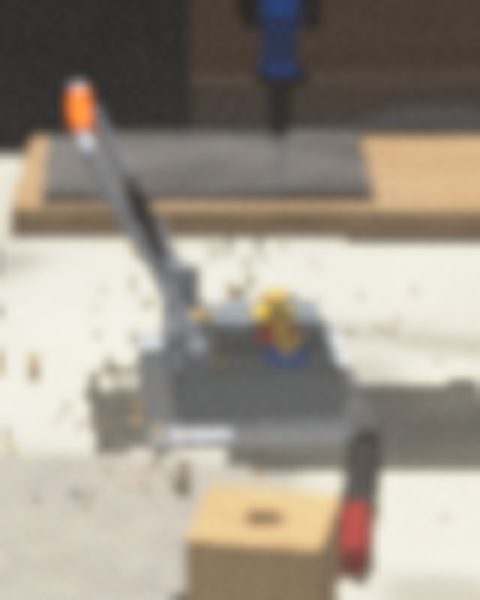

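View pics/j_t.png

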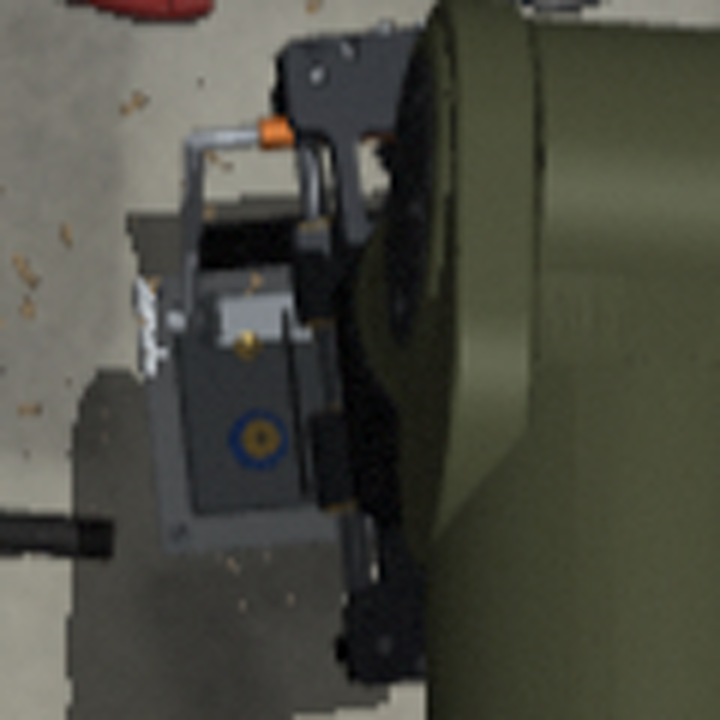

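Request:
drive_tool --increments "-1 20 0 0 255;0 20 0 0 255;0 10 0 0 255;0 3 0 0 255;0 0 0 0 255;0 0 0 0 255;0 0 0 0 255"

```text
time: 15.82
position: [0.5494, -0.1395, 0.1332]
tool_rot: [-1.57, -0.07, 0.068]
ft_force: [0.3, 0.3, -1.1]
grip_width: 0.197
```

```bash
cat > st.py <<'E'
from look import *
import sys
t,sd=look(sys.argv[1],(340,200,460,320),(315,190,375,240),10)
s=ctrl.get_state();M=R.from_rotvec(s["tool_rot"]).as_matrix();p=s["position"];print(p,s["ft_force"])
print("to red, tool frame mm",(M.T@(np.array([.549,-.1397,0])-p)*1000).round(1))
tip=p+[0,0,-.0818]; print(tip,(proj(sd,[tip,[.549,-.1397,.042]])-[314.5,189.5])*10)
E
python3 st.py k
```

```text
[ 0.54924001 -0.13944684  0.13299611] [0.32500765 0.90622414 0.00382245]
to red, tool frame mm [ -0.3 133.   -0.2]
[ 0.54924001 -0.13944684  0.05119611] [[320.62763619 296.58718033]
 [321.18764255 326.03109415]]
```

View pics/k_s.png

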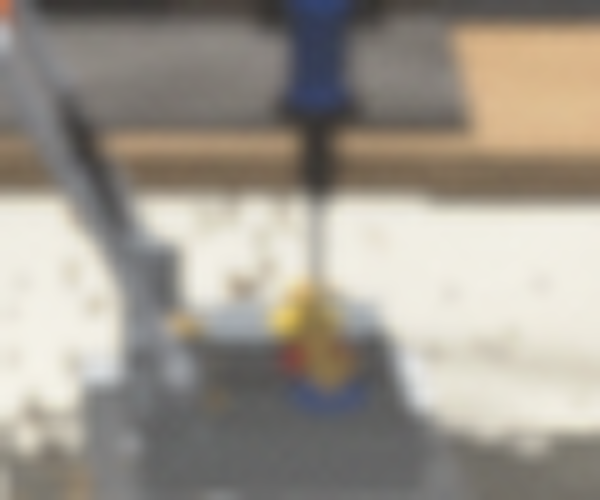

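Request:
drive_tool --increments "-0.3 4 0 0 255;0 3 0 0 255;0 1 0 0 255;0 0 0 0 255;0 0 0 0 255;0 0 0 0 255;0 0 0 0 255"

```text
time: 16.8
position: [0.5488, -0.1395, 0.1247]
tool_rot: [-1.57, -0.069, 0.069]
ft_force: [-0.5, -0.1, -0.2]
grip_width: 0.198
```

```bash
python3 st.py l; python3 -c "
from h import *
f=[]
for i in range(8):
    cam('side'); f.append(np.r_[ctrl.get_state()['ft_force'],ctrl.get_state()['position'][2]])
print(np.mean(f,0),np.std(f,0))"
```

```text
[ 0.54876525 -0.13944876  0.12468784] [-0.7921399   0.59160622 -1.50058638]
to red, tool frame mm [  0.2 124.7  -0.3]
[ 0.54876525 -0.13944876  0.04288784] [[322.04021272 323.46261925]
 [321.18764255 326.03109415]]
[-0.09991109  0.0694613  -0.2554291   0.1246452 ] [5.60893723e-01 5.83851550e-01 2.48064836e-01 1.25239093e-05]
```

View pics/l_s.png

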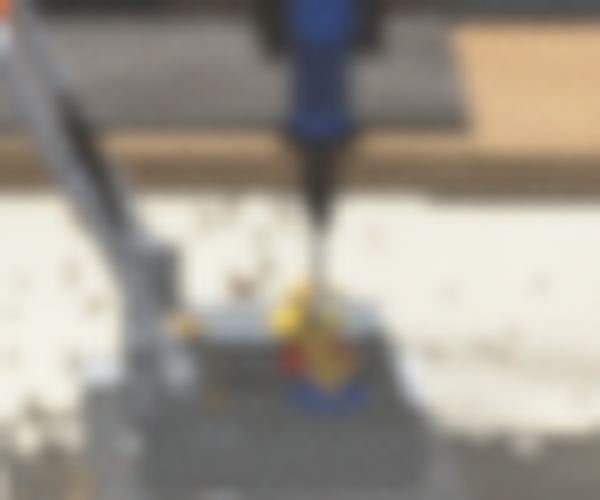

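No contact yet (mean fz −0.26 N, the probe's weight); needle centred at crop column 319 over the red head. Creeping down.

Request:
drive_tool --increments "0 1 0 0 255;0 1 0 0 255;0 0 0 0 255;0 0 0 0 255"

```text
time: 17.8
position: [0.5488, -0.1394, 0.1227]
tool_rot: [-1.57, -0.069, 0.069]
ft_force: [-0.4, -0.2, 0.5]
grip_width: 0.198
```

```bash
cat > fa.py <<'E'
from h import *
f=[]
for i in range(10):
    cam('side'); s=ctrl.get_state(); f.append(np.r_[s['ft_force'],s['position']])
print(np.mean(f,0).round(4),np.std(f,0)[:3].round(2),s['time'])
E
python3 fa.py
```

```text
[ 0.3569 -0.1805  0.3652  0.5488 -0.1394  0.1227] [0.49 0.65 0.4 ] 18.3
```

Request:
drive_tool --increments "0 1 0 0 255;0 1 0 0 255;0 0 0 0 255;0 0 0 0 255"

```text
time: 18.8
position: [0.5488, -0.1394, 0.1207]
tool_rot: [-1.57, -0.069, 0.069]
ft_force: [-0.1, 0.4, 1.3]
grip_width: 0.202
```

```bash
python3 fa.py
```

```text
[-0.1608 -0.0927  1.5829  0.5488 -0.1394  0.1207] [0.56 0.53 0.51] 19.3
```

Request:
drive_tool --increments "0 0.8 0 0 255;0 0.8 0 0 255;0 0 0 0 255;0 0 0 0 255;0 0 0 0 255"

```text
time: 19.92
position: [0.5488, -0.1394, 0.1191]
tool_rot: [-1.57, -0.069, 0.069]
ft_force: [0.5, -0.9, 2.3]
grip_width: 0.201
```

```bash
python3 fa.py;python3 fa.py; python3 st.py m
```

```text
[ 0.1039 -0.2159  2.1946  0.5488 -0.1394  0.1191] [0.36 0.48 0.76] 20.425
[ 0.2227 -0.0997  2.1682  0.5487 -0.1394  0.119 ] [0.27 0.28 0.43] 20.925
[ 0.54875156 -0.13941475  0.1190441 ] [-0.00858359 -0.57698852  2.40838238]
to red, tool frame mm [  0.2 119.   -0.3]
[ 0.54875156 -0.13941475  0.0372441 ] [[321.9371215  341.693856  ]
 [321.18764255 326.03109415]]
```

View pics/m_s.png

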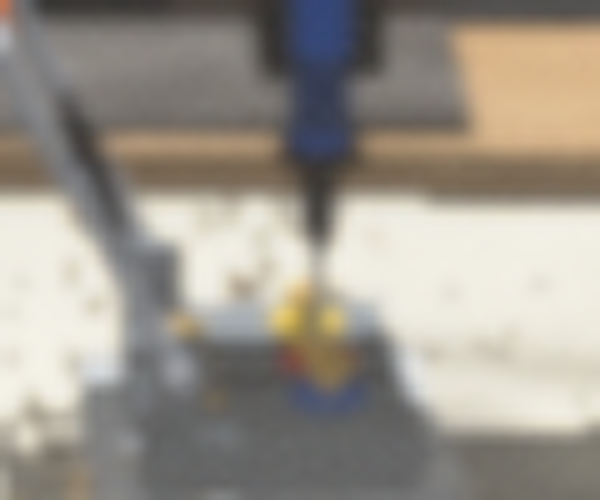

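```bash
python3 -c "
from bench import workorder
print(workorder.close_job())"
```

```text
the job is handed in; nothing more can be done
None
```

I opened the clamp lever, took the probe out of its stand, and handed the job in with its needle pressed on the red contact. Red turned out to be the middle of the three.

- **Lever:** I measured it at about 2.03 rad after letting go of it. It looked unchanged in the last side picture.
- **Position:** The gripper was within about 0.3 mm of the dot as I measured it, with the tool pointing straight down. In the side view the needle was within about 1 mm of the red head. The calibration itself is only good to about 2 mm. The gripper hid the contact from the top camera, so I could not check the sideways position by eye at the end.
- **Depth:** The two checks differ slightly. Height put the contact about 4.7 mm down. The mean force, corrected for the probe's weight, gave about 3.6 to 4.5 mm. Both are close to the halfway point of 4.5 mm.
- **Grip:** The opening held at 0.20 (about 17.5 mm on the 18 mm grip), and I saw no slip in the pictures.
- **Time and forces:** I handed in at about 21 s. The highest wrist force I read was about 19 N, during the lever swing; I re-centred the arm there before going on.
- **Other objects:** I didn't touch the blue and yellow contacts or anything else, though I made no separate check of them at the end.

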